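# Run a rack-shoe nut tight with a ratchet wrench

### The job

Fit the ratchet wrench fully down over the toothed nut in the rack-post shoe and swing it back and forth, slipping freely on each return and never coming off, until the nut has run clockwise to its stop. Snug it there with about 1.6 Nm (18 N at the grip point; over 2.5 Nm is too tight), then let go, leaving the wrench seated on the nut. Do not turn the nut with the gripper itself, and leave the bottle, tub and carton alone.

Things in the scene. Friction and masses are not known exactly. Their poses are not given: they have to be found in the camera images.
- wrench: Loose steel ratchet wrench, 0.35 kg (steel head, light aluminium handle; centre of mass about 27 mm from the ring's centre), lying on its ring. Origin: centre of the ring's underside, z up; handle along its own -x. Ring 64 mm outside, 44 mm bore, 16 mm high. Handle: flat-sided bar 14 mm wide (y), z 10 to 28 mm, from 27 to 155 mm out.
- pawl_tip (a point): Spring pawl in the ring's bore, on the handle side, standing 10 mm into it; point 8 mm above the ring's underside, axes as the wrench's. The nut's crown pushes it back (0.6 to 1.7 N) as the ring goes down; any ring angle seats. It catches a tooth every 30 degrees: drives the nut when the handle swings clockwise from above, clicks freely (about 0.1 Nm) when it swings back.
- wrench_grip (a point): Point to grip: middle of the handle bar's section, 90 mm from the ring's centre along the wrench's -x, 19 mm above the ring's underside; clear of the walls over the whole swing.
- shoe: Fixed dark steel U of three walls on a plywood board (x -110 to 90, y +-100, 15 mm thick). Origin on the table under the nut's axis, z up; open towards its own -x, where the handle must point out and can swing 45 degrees to either side. Side walls: inner faces y = +-48 mm, x -35 to 64 mm; back wall's inner face x = 58 mm; tops 68 mm above the table.
- nut_seat (a point): Centre of the washer face the seated ring rests on, on the nut's axis, 29 mm above the table; axes as the shoe's. On it stands the nut: 12 slanted teeth, 40 mm over the tips, 30 mm at the roots, 16 mm high, then a conical crown 12 mm high narrowing to 17 mm. A seated wrench has its origin within 5 mm sideways and 4 mm in height of this point.
- nut (a joint): Turn of the nut on its thread in rad, growing clockwise seen from above (tightening); it starts between 1.4 and 2.2 and its hard stop (fully run up) is at 4.0. It turns against 0.4 Nm of steady friction and stays where it is left.
- pad (a joint): Springy twist in rad, clockwise seen from above, of the rubber pad and washer under the nut: it twists by the torque on the nut divided by 20 Nm/rad (0.08 at 1.6 Nm) and springs back when let go. Snug is above 0.06 (1.2 Nm) with the nut at its stop; above 0.135 (2.7 Nm) is over-tight at any time.
- bottle: Bystander: tall metal bottle, 72 mm across, 250 mm high; origin at the centre of its underside.
- tub: Bystander: white tub with a screw lid, 90 mm across, 160 mm high; origin at the centre of its underside.
- tape_box: Bystander: small carton 90 x 70 x 50 mm; origin at the centre of its underside.
Not all that is in view belongs to the job. Several things have the shape of the wrench; the one meant has the colours described above.

How it is judged (in metres and radians):
On the way, in this order (a step that is already met when the one before it is completed fails the run):
1. the wrench's ring is seated fully over the nut (horizontal distance between wrench and nut_seat below 0.005 m and z of wrench in the frame of nut_seat between -0.004 and 0.004 m and angle between wrench's own z axis and vertical below 0.1 rad), for 0.1 s.
2. with the wrench seated, the nut is against its stop and is held snug (all of step 1 and value of joint nut above 3.94 rad and value of joint pad above 0.06 rad), for 0.1 s.
At the end, for the whole second after the job is handed in: The nut is within 0.08 rad of its stop (above 3.92), the pad has sprung back (below 0.025 rad), and the wrench lies still, seated on the nut: origin within 5 mm sideways and 4 mm in height of the seat, tilted less than 0.1 rad (all of step 1 and value of joint nut above 3.92 rad and linear speed of wrench below 0.02 m/s and value of joint pad below 0.025 rad); the robot touches nothing.
It fails at once if the nut is over-tightened (more than 2.7 Nm: pad twisted more than 0.135 rad) (value of joint pad above 0.135 rad).
It fails at once if the ring is taken off the nut again once it has been turned (nut beyond 2.5 rad, ring more than 12 mm up) (value of joint nut above 2.5 rad and z of wrench in the frame of nut_seat above 0.012 m).
It fails at once if the gripper itself pushes the nut (contact force between any of the fingers, the arm and nut above 2 N).
It fails at once if a bystander is moved more than 20 mm (distance of any of bottle, tub, tape_box from where it was at the start of the episode above 0.02 m).
It also fails if it takes over 67 s, if anything falls off the work surface, if the arm or the gripper's body presses on something with over 40 N, if the wrist force passes 120 N, or if a joint passes its speed limit or range.

### The arm

A 6-joint arm with a two-finger parallel gripper is mounted at the origin on the work surface. World frame = base frame: x ahead of the robot, y to its left, z up, the work surface at z = 0. Lengths are in mm, angles in rad, forces in N, time in s.
With the tool pointing down it reaches from about 425 to 1125 mm from the base axis. Payload 14.9 kg.
Tool frame: the origin (TCP) lies at the very end of the fingers, on their centre line; the grasp point (between the pads) lies 19 mm behind it (r.pinch_z is the z of the grasp point in the tool frame, in mm); z points along the fingers, y is the line along which they close (so a half turn about z gives the same grasp; the last joint's range is limited). The gripper opens to 91 mm and grips with 3 to 60 N. Pads are 32 mm wide; open, the fingers measure 118 mm over their backs; the gripper's body (76 mm by 178 mm) begins 60 mm behind the grasp point.
Start: joints at [-1.14, 0.379, 1.734, -0, 1.028, -0.033], TCP at [313.143, -626.067, 213.932] pointing down, gripper open.
Joint ranges: [-2.77, 2.77], [-0.74, 2.19], [0, 2.66], [-1.06, 4.2], [0.31, 2.87], [-3.08, 3.08]. Speed limits (rad/s): [1.89, 1.89, 2.39, 3.14, 3.14, 3.14].

### API

Orientations are given as [roll, pitch, yaw] about the fixed x, y, z axes, in that order (R = Rz(yaw) Ry(pitch) Rx(roll)).
In Python, from plant import r, vision, workorder gives the robot as it stands. The module is installed in compiled form; this text tells all that it offers.
- The arm moves only by the tool drive_tool, never from a script. Its argument "commands" is a list of rows, each a list of 7 numbers: the shift along the tool's x, y, z in mm, then the turn, a rotation vector about the tool's x, y, z in degrees, then the closure, from 0 (fully open) to 1 (shut). In form: [[x, y, z, wx, wy, wz, claw], ...]. A call has 1 to 10 rows; each row is the pose to reach, as a shift and turn from the pose commanded when the call began, along the tool's axes at that moment; what a row does not reach only later rows make up. A row lasts 1/8 s, in which the tool goes at most 62.5 mm and 10.7 degrees, less where a joint would pass 70% of its speed; a pose out of reach is approached as far as the arm can. A call with a gripper value outside its range is refused whole. The fingers move at their own pace and stop on an object; the grip force is fixed at half the most. Time passes only in rows, so rows that repeat a pose let the fingers close. It gives the time, the measured TCP pose, the force, the opening and the grip force at its end, in the units of the state.
- r.get_state(): the state, without advancing time (a new reading comes with each control period).
- vision.capture(name): name is "scene" or "side" or "wrist"; returns a dict with "image" (400x640x3 uint8, red, green, blue), "z_map" (400x640 float32, mm along the optical axis (not along the pixel's ray), 0 where there is no reading), "intrinsics" (3x3 intrinsics, pixels), "dist_coeffs" ([k1, k2, p1, p2, k3] as OpenCV has them; the pictures are not rectified), "R" (3x3) and "t" (3): a world point X has camera coordinates R X + t; the wrist camera has in their place "mount" (4x4, takes a point from camera to tool coordinates, whose origin is the TCP and whose axes are the flange's). Camera axes: x right, y down, z forward; pixel columns grow to the right and rows downward; lengths in mm; the calibration is good to about 2 mm. A picture is of the moment at which its call begins: read the wrist's pose just before it.
- workorder.finish_job(): hands the job in; it is judged then, once.
The state is a dict: "time_s": time; "joints": joint angles; "qd": joint speeds; "joint_torque": joint torques, N m; "position": TCP position; "tool_rot": TCP orientation; "ft_force": force on the tool from outside, world axes, zero at the start; "moment": the same for the moment, N m; "finger_gap": opening from 0.0 (shut) to 1.0 (fully open); "gripper_force": force on a finger pad.
Only numpy, scipy, OpenCV 4.12 (cv2) and the standard library are available. Lean on these libraries where they do the work, as an engineer would, in place of code of your own. Each camera call takes 0.05 s, during which the arm holds its last target. There are 200 camera calls.

## Working session

There is one attempt and no reset: what is moved stays moved. The work goes in short steps, Python scripts to look and compute and a tool call to move; the robot and the scene stay as the last step left them, time stands still between calls to the robot, and variables do not carry over. Pictures are saved under pics/ and viewed, at most 10 in all, crops included, and the job is handed in when it is done.

Besides the shell and the picture viewer there is one more tool, called after "Emit:" as name([rows], argument=value, ...), one row to a line, values as JSON. drive_tool: Moves the arm, as the interface text tells. Its arguments: {"type":"object","properties":{"commands":{"type":"array"}},"required":["commands"]}

```bash
mkdir -p pics; cat > h.py <<'E'
import numpy as np, cv2
from plant import r, vision, workorder
from scipy.spatial.transform import Rotation as Ro
def cap(n):
    s=r.get_state(); c=vision.capture(n)
    K,d=np.array(c["intrinsics"]),np.array(c["dist_coeffs"])
    if n=="wrist":
        T=np.eye(4);T[:3,:3]=Ro.from_euler('xyz',s["tool_rot"]).as_matrix();T[:3,3]=s["position"]
        M=T@np.array(c["mount"]); Rc,o=M[:3,:3],M[:3,3]
    else:
        R,t=np.array(c["R"]),np.array(c["t"]); Rc,o=R.T,-R.T@t
    c.update(K=K,d=d,Rc=Rc,o=o); return c
def rays(c,uv):
    p=cv2.undistortPoints(np.array(uv,float).reshape(-1,1,2),c["K"],c["d"])[:,0]
    return np.c_[p,np.ones(len(p))]@c["Rc"].T
def plane(c,uv,z):
    v=rays(c,uv); return c["o"]+v*((z-c["o"][2])/v[:,2])[:,None]
def depth(c,uv):
    v=rays(c,uv); uv=np.array(uv,int).reshape(-1,2); return c["o"]+v*c["z_map"][uv[:,1],uv[:,0]][:,None]
def save(c,f,box=None,k=1):
    im=c["image"][:,:,::-1]
    if box: im=im[box[1]:box[3],box[0]:box[2]]
    cv2.imwrite("pics/"+f,cv2.resize(im,None,fx=k,fy=k,interpolation=cv2.INTER_CUBIC))
E
python3 - <<'E'
from h import *
import pickle
ims=[]
for n in("scene","side"):
    c=cap(n); save(c,n+".png"); pickle.dump(c,open(n+".pkl","wb"))
    print(n,c["o"].round(),c["Rc"][:,2].round(2))
s=r.get_state();print({k:np.round(v,3) for k,v in s.items()},r.pinch_z)
E
```

```text
scene [1107.  632. 1174.] [-0.42 -0.45 -0.79]
side [415. 817. 489.] [ 0.11 -0.86 -0.5 ]
{'time_s': np.float64(0.1), 'joints': array([-1.14 ,  0.379,  1.735, -0.   ,  1.029, -0.033]), 'qd': array([ 0.   , -0.   , -0.002,  0.001,  0.001, -0.001]), 'joint_torque': array([-0.0000e+00, -7.6504e+01, -4.3530e+01,  6.5000e-02,  4.0000e-02,
        0.0000e+00]), 'position': array([ 312.949, -625.719,  213.31 ]), 'tool_rot': array([-3.141, -0.   ,  0.464]), 'ft_force': array([ 0.209, -0.293,  0.177]), 'moment': array([ 0.012,  0.004, -0.009]), 'gripper_force': np.float64(0.0), 'finger_gap': np.float64(1.003)} -18.8
```

View pics/scene.png

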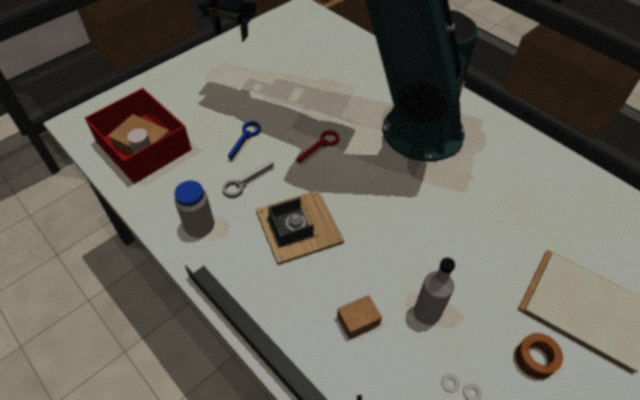

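View pics/side.png

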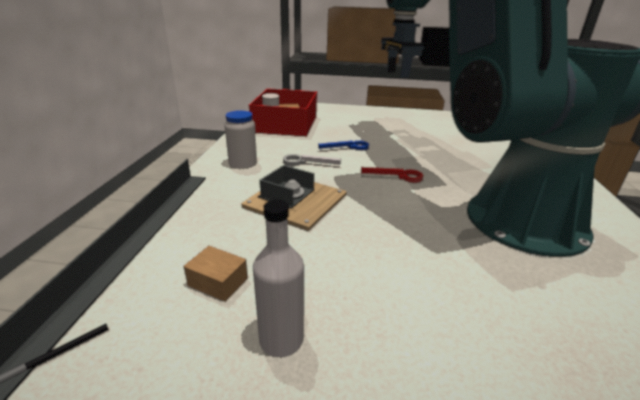

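The scene shows three wrench shapes: blue at (245,140), red at (318,146) and grey steel/aluminium at (248,180). The grey one fits "steel head, aluminium handle". The shoe is at (292,222), open towards the lower right. The bystanders are the tub (195,210), bottle (433,293) and carton (359,316).

```bash
python3 - <<'E'
from h import *
import pickle
c=pickle.load(open("scene.pkl","rb"))
box=(210,150,350,270); save(c,"crop.png",box,5)
print("ring",plane(c,[[233,188]],16).round(), "handle end",plane(c,[[272,165]],28).round())
print("ring depth", depth(c,[[226,189],[241,187],[255,177],[265,170]]).round())
print("nut",plane(c,[[295,221]],50).round(),depth(c,[[293,220],[296,222],[299,223]]).round())
print("board corners",plane(c,[[257,209],[316,193],[343,241],[279,261]],15).round())
print("tub",plane(c,[[200,228]],0).round(),"box",plane(c,[[357,305]],50).round(),"bottle",plane(c,[[430,318]],0).round())
E
```

```text
ring [[ 640. -231.   16.]] handle end [[ 498. -213.   28.]]
ring depth [[ 651. -257.   -3.]
 [ 620. -216.   18.]
 [ 555. -231.    0.]
 [ 518. -225.   11.]]
nut [[599.  10.  50.]] [[601.   4.  51.]
 [597.  13.  46.]
 [592.  20.  44.]]
board corners [[ 636. -118.   15.]
 [ 466.  -43.   15.]
 [ 530.  136.   15.]
 [ 705.   62.   15.]]
tub [[ 796. -188.    0.]] box [[657. 310.  50.]] bottle [[526. 450.   0.]]
```

View pics/crop.png

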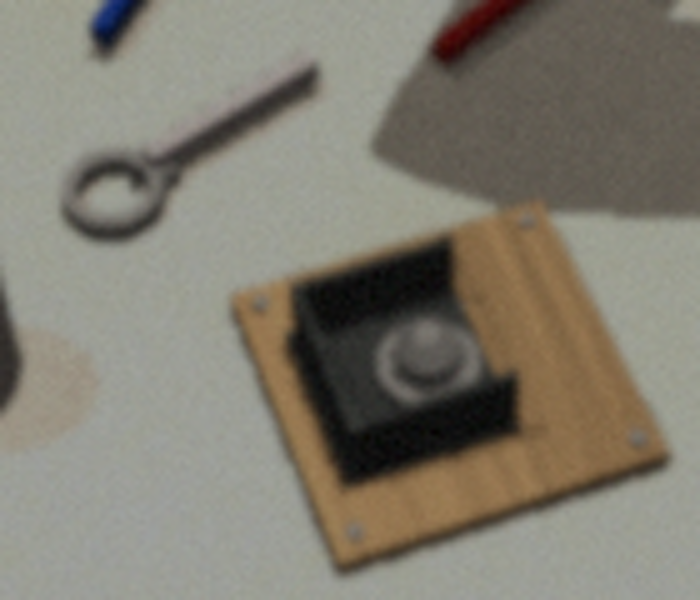

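The crop shows the grey wrench with its ring at scene pixel (233,189), the pawl on the handle side and the handle end at (272,165). It is the steel and aluminium one; the others are painted blue and red. The nut is at about (296,221). I'm moving above the wrench with tool x pointing along the handle.

Emit:
drive_tool([
  [394,-257,0,0,0,-100,0],
  [394,-257,0,0,0,-100,0],
  [394,-257,0,0,0,-100,0],
  [394,-257,0,0,0,-100,0],
  [394,-257,0,0,0,-100,0],
  [394,-257,0,0,0,-100,0],
  [394,-257,0,0,0,-100,0],
  [394,-257,0,0,0,-100,0],
  [394,-257,0,0,0,-100,0],
  [394,-257,0,0,0,-100,0],
])

```text
time_s: 1.35
position: [550.6, -219.3, 213.6]
tool_rot: [-3.141, -0.001, 2.214]
ft_force: [-0.7, -0.1, -0.1]
finger_gap: 0.998
gripper_force: 0.0
```

Emit:
drive_tool([
  [0,0,0,0,0,-46,0],
  [0,0,0,0,0,-46,0],
  [0,0,0,0,0,-46,0],
  [0,0,0,0,0,-46,0],
  [0,0,0,0,0,-46,0],
  [0,0,0,0,0,-46,0],
])

```text
time_s: 2.1
position: [550.4, -219.9, 213.7]
tool_rot: [3.141, -0.0, 3.011]
ft_force: [0.5, -0.3, 0.0]
finger_gap: 1.001
gripper_force: 0.0
```

```bash
python3 - <<'E'
from h import *
import pickle
c=cap("wrist"); save(c,"w1.png"); pickle.dump(c,open("w1.pkl","wb"))
s=r.get_state();print(s["position"].round(1),s["tool_rot"].round(3),s["joints"].round(2),c["o"].round(),c["Rc"].round(2))
E
```

```text
[ 550.4 -219.9  213.7] [ 3.141 -0.     3.011] [-0.42  0.21  1.96 -0.    0.97 -1.86] [ 474. -211.  385.] [[ 0.13  0.95  0.27]
 [ 0.99 -0.12 -0.04]
 [-0.    0.27 -0.96]]
```

View pics/w1.png

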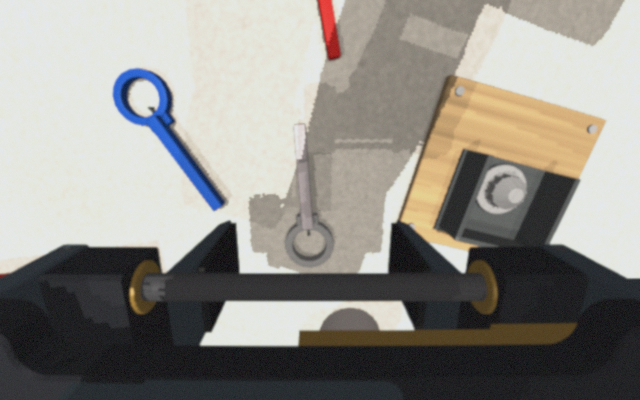

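The wrist view shows the grey ring at (310,243), the handle up to (300,125), the nut and washer near (500,190) and all four board corners except the hidden one. I'll measure these with masks.

```bash
python3 - <<'E'
from h import *
import pickle
c=pickle.load(open("w1.pkl","rb"))
print("ring edges L/R top z16",plane(c,[[285,243],[335,243]],16).round(1),"ctr",plane(c,[[310,241]],16).round(1))
# depth-based: points with z in 8..35 near wrench
v,u=np.mgrid[100:272,270:345]; uv=np.c_[u.ravel(),v.ravel()]
P=depth(c,uv); ok=(P[:,2]>6)&(P[:,2]<40); Q=P[ok]
print(len(Q)); 
top=Q[(Q[:,2]>20)]; m=top[:,:2].mean(0); w=np.linalg.svd(top[:,:2]-m)[2][0]
print("handle",len(top),m.round(1),np.degrees(np.arctan2(w[1],w[0])).round(1),top.min(0).round(1),top.max(0).round(1))
rg=Q[(Q[:,2]>9)&(Q[:,2]<20)&(Q[:,0]>598)]
print("ring",rg.min(0).round(1),rg.max(0).round(1),(rg.min(0)/2+rg.max(0)/2).round(1),len(rg))
# nut region
v,u=np.mgrid[150:245,440:575]; uv=np.c_[u.ravel(),v.ravel()]; P=depth(c,uv)
cr=P[(P[:,2]>50)&(P[:,2]<62)&(np.hypot(P[:,0]-595,P[:,1]-8)<30)]; print("crown",len(cr),cr.mean(0).round(1),cr.min(0).round(1),cr.max(0).round(1))
wa=[(abs(P[:,2]-z)<4).sum() for z in (29,57,68)]; print(wa)
print("board corners",plane(c,[[452,76],[606,121],[401,222]],15).round(1))
print("washer ctr",plane(c,[[501,189]],29).round(1),"crown top",plane(c,[[511,190]],57).round(1))
print("wall fronts",plane(c,[[464,150],[516,163],[527,167],[579,180]],68).round(1))
save(c,"w1c.png",(390,60,620,260),3.4)
E
```

```text
ring edges L/R top z16 [[ 628.7 -268.3   16. ]
 [ 637.1 -203.8   16. ]] ctr [[ 630.1 -235.7   16. ]]
2369
handle 1252 [ 542.1 -232. ] -3.4 [ 481.4 -242.6   21.2] [ 608.7 -221.8   30.2]
ring [ 598.1 -269.5    9.1] [ 668.2 -206.1   18.6] [ 633.1 -237.8   13.9] 1003
crown 514 [586.7  -1.7  54.4] [573.9 -14.5  50. ] [602.3  16.   58.6]
[np.int64(1542), np.int64(1186), np.int64(1278)]
board corners [[ 452.1  -50.3   15. ]
 [ 524.2  133.    15. ]
 [ 619.6 -116.8   15. ]]
washer ctr [[587.6   1.4  29. ]] crown top [[581.2  -4.1  57. ]]
wall fronts [[528.4 -61.7  68. ]
 [548.8  -7.1  68. ]
 [554.6   4.7  68. ]
 [575.9  61.9  68. ]]
```

View pics/w1c.png

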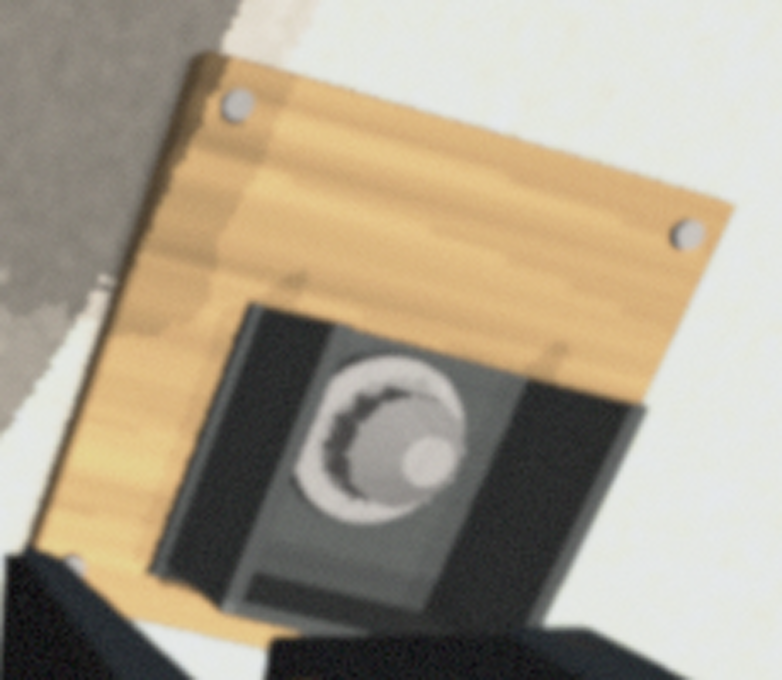

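The crop shows the washer centre at full-frame (502,189) and the crown top at (517,196). The shoe is open towards the upper left, and the walls are dark. I'm descending on the handle and gripping.

Emit:
drive_tool([
  [7,-13,60,0,0,-4.4,0],
  [7,-13,120,0,0,-4.4,0],
  [7,-13,170,0,0,-4.4,0],
  [7,-13,200,0,0,-4.4,0],
  [7,-13,209,0,0,-4.4,0],
  [7,-13,209,0,0,-4.4,0],
  [7,-13,209,0,0,-4.4,1],
  [7,-13,209,0,0,-4.4,1],
  [7,-13,209,0,0,-4.4,1],
  [7,-13,209,0,0,-4.4,1],
])

```text
time_s: 3.4
position: [542.1, -232.0, 5.2]
tool_rot: [-3.141, 0.0, 3.089]
ft_force: [1.4, -0.1, 0.5]
finger_gap: 0.588
gripper_force: 0.0
```

Emit:
drive_tool([
  [0,0,0,0,0,0,1],
  [0,0,0,0,0,0,1],
  [0,0,0,0,0,0,1],
])

```text
time_s: 3.78
position: [541.9, -231.9, 4.9]
tool_rot: [3.142, -0.0, 3.089]
ft_force: [-0.6, -0.1, 0.5]
finger_gap: 0.264
gripper_force: 0.0
```

Emit:
drive_tool([
  [0,0,0,0,0,0,1],
  [0,0,0,0,0,0,1],
  [0,0,0,0,0,0,1],
  [0,0,0,0,0,0,1],
])

```text
time_s: 4.28
position: [541.9, -231.9, 4.9]
tool_rot: [3.142, -0.0, 3.089]
ft_force: [0.9, -0.1, -0.5]
finger_gap: 0.149
gripper_force: 30.0
```

Emit:
drive_tool([
  [0,0,-30,0,0,0,1],
  [0,0,-80,0,0,0,1],
  [-10,30,-120,0,0,3,1],
  [-25,70,-150,0,0,6,1],
  [-45,115,-175,0,0,9,1],
  [-65,160,-190,0,0,12,1],
  [-85,205,-195,0,0,15,1],
  [-98,245,-195,0,0,18,1],
  [-107,273,-195,0,0,18.6,1],
  [-107,273,-195,0,0,18.6,1],
])

```text
time_s: 5.52
position: [663.0, 36.7, 199.2]
tool_rot: [-3.141, -0.001, 2.766]
ft_force: [0.3, 0.2, -4.1]
finger_gap: 0.15
gripper_force: 30.0
```

```bash
python3 - <<'E'
from h import *
import pickle
c=cap("wrist"); save(c,"w2.png"); pickle.dump(c,open("w2.pkl","wb"))
s=r.get_state();print(s["position"].round(1),s["tool_rot"].round(3),s["ft_force"].round(1),s["moment"].round(2),c["o"].round())
c=cap("side"); pickle.dump(c,open("s2.pkl","wb"))
E
```

```text
[662.7  35.6 199.2] [-3.141e+00 -1.000e-03  2.765e+00] [-0.5 -1.2 -3.9] [ 0.12  0.12 -0.06] [591.  64. 370.]
```

View pics/w2.png

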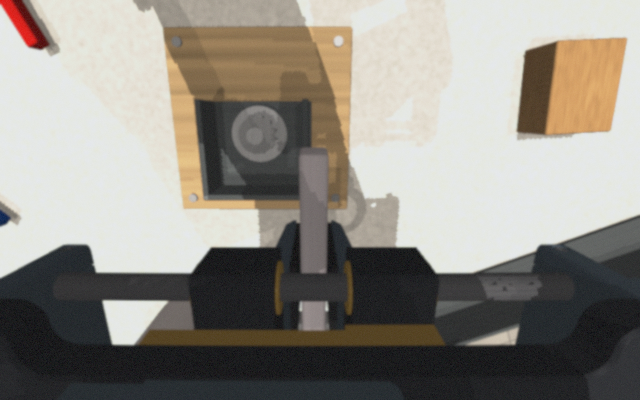

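The washer is at (259,134) with the crown top near (255,135), the shoe is square in the image, and the handle is held straight with its end at (314,150).

```bash
python3 - <<'E'
from h import *
import pickle
c=pickle.load(open("w2.pkl","rb"))
g=cv2.cvtColor(c["image"],cv2.COLOR_RGB2GRAY)
m=np.zeros_like(g); m[104:164,215:298]=(g[104:164,215:298]>75)
n,l,st,ce=cv2.connectedComponentsWithStats(m)
for i in range(1,n):
    if st[i,4]>200: print(st[i],ce[i].round(1))
k=l[134,262]; 
cn=max(cv2.findContours(m,0,2)[0],key=cv2.contourArea); e=cv2.fitEllipse(cn); print(e)
print("washer",plane(c,[[259.5,134],e[0]],29).round(1),"crown",plane(c,[[255,135]],57).round(1))
print("board",plane(c,[[165,27],[352,27]],15).round(1), plane(c,[[177,42],[339,41],[194,198],[335,198]],16).round(1))
v,u=np.mgrid[110:160,225:290]; P=depth(c,np.c_[u.ravel(),v.ravel()])
a=P[P[:,2]>50]; print("crown depth",len(a),np.median(a,0).round(1),a[:,2].max().round(1))
s=r.get_state(); R=Ro.from_euler('xyz',s["tool_rot"]).as_matrix()
uv=[[u,v] for v in range(155,215,5) for u in (308,314,320)]
Q=(depth(c,uv)-s["position"])@R
p=np.polyfit(Q[:,0],Q[:,2],1); print("handle slope deg",np.degrees(np.arctan(p[0])).round(2),"z at TCP",p[1].round(1))
print("tip tool",((plane(c,[[314,149.5]],199.2+18.8+5)-s["position"])@R).round(1))
save(c,"w2c.png",(190,90,350,210),5)
E
```

```text
[ 231  104   57   59 2587] [258.7 133.3]
((258.71783447265625, 133.28579711914062), (55.07203674316406, 58.003963470458984), 153.88404846191406)
washer [[588.7   1.7  29. ]
 [587.7   1.3  29. ]] crown [[588.1   2.3  57. ]]
board [[451.5 -48.1  15. ]
 [523.8 133.6  15. ]] [[ 469.4  -42.8   16. ]
 [ 531.6  116.2   16. ]
 [ 628.3 -104.7   16. ]
 [ 690.2   52.7   16. ]]
crown depth 674 [588.6   2.7  55. ] 370.1
handle slope deg -4.76 z at TCP -24.1
tip tool [[ 61.1   1.  -23.7]]
```

View pics/w2c.png

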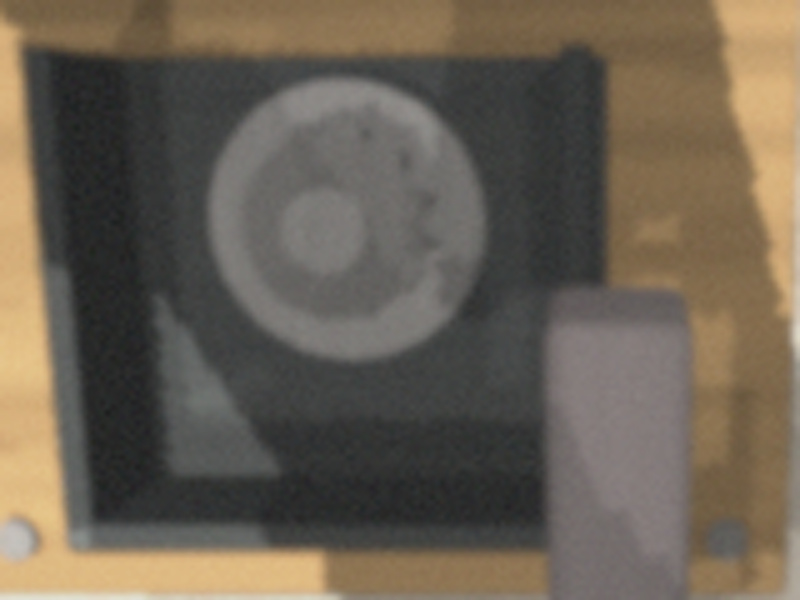

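Emit:
drive_tool([
  [35,-15,10,0,0,0,1],
  [75,-30,20,0,0,0,1],
  [115,-45,40,0,0,0,1],
  [140,-55,65,0,0,0,1],
  [151,-59,90,0,0,0,1],
  [151,-59,105,0,0,0,1],
  [151,-59,114,0,0,0,1],
  [151,-59,114,0,0,0,1],
])

```text
time_s: 6.62
position: [501.6, 35.6, 85.8]
tool_rot: [-3.141, -0.0, 2.764]
ft_force: [-0.2, -0.5, -4.5]
finger_gap: 0.152
gripper_force: 30.0
```

```bash
python3 - <<'E'
from h import *
import pickle
a=cap("scene"); b=cap("side")
A=cv2.resize(a["image"][170:270,240:360],None,fx=4,fy=4,interpolation=2); B=cv2.resize(b["image"][140:240,230:350],None,fx=4,fy=4,interpolation=2)
cv2.imwrite("pics/fit1.png",np.vstack([A,B])[:,:,::-1][:, :] if 0 else cv2.resize(np.hstack([A,B])[:,:,::-1],(800,333)))
s=r.get_state();print(s["position"].round(1),s["ft_force"].round(1))
E
```

```text
[501.8  35.8  86.4] [ 0.1  0.5 -5.1]
```

View pics/fit1.png

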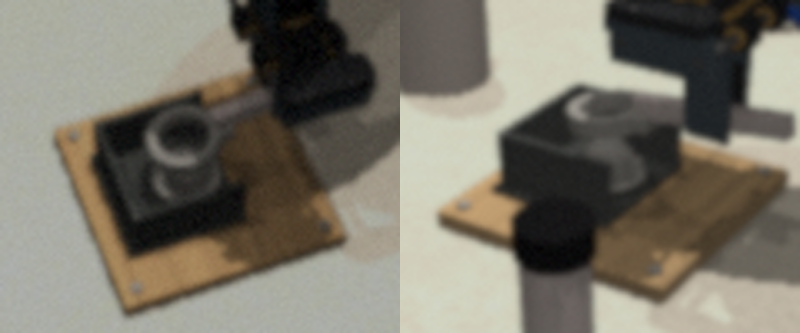

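The ring hangs above the nut, in line in both views. I'm lowering it.

Emit:
drive_tool([
  [0,0,4,0,0,0,1],
  [0,0,8,0,0,0,1],
  [0,0,12,0,0,0,1],
  [0,0,16,0,0,0,1],
  [0,0,20,0,0,0,1],
  [0,0,24,0,0,0,1],
  [0,0,28,0,0,0,1],
  [0,0,28,0,0,0,1],
])

```text
time_s: 7.72
position: [501.2, 35.8, 57.7]
tool_rot: [3.142, 0.0, 2.764]
ft_force: [2.0, -0.5, -5.6]
finger_gap: 0.152
gripper_force: 30.0
```

Emit:
drive_tool([
  [0,0,3,0,0,0,1],
  [0,0,6,0,0,0,1],
  [0,0,9,0,0,0,1],
  [0,0,12,0,0,0,1],
  [0,0,12,0,0,0,1],
])

```text
time_s: 8.35
position: [500.9, 35.8, 45.7]
tool_rot: [-3.141, -0.0, 2.764]
ft_force: [-1.4, 2.7, -0.4]
finger_gap: 0.15
gripper_force: 30.0
```

Emit:
drive_tool([
  [0,0,3,0,0,0,1],
  [0,0,6,0,0,0,1],
  [0,0,9,0,0,0,1],
  [0,0,11.5,0,0,0,1],
  [0,0,11.5,0,0,0,1],
])

```text
time_s: 8.98
position: [500.9, 35.8, 34.2]
tool_rot: [-3.141, -0.0, 2.764]
ft_force: [-2.6, 1.8, -0.1]
finger_gap: 0.155
gripper_force: 30.0
```

```bash
python3 - <<'E'
from h import *
import pickle
s=r.get_state();print(s["position"].round(1),s["ft_force"].round(1),s["moment"].round(2))
c=cap("wrist"); pickle.dump(c,open("w3.pkl","wb"))
R=Ro.from_euler('xyz',s["tool_rot"]).as_matrix()
uv=[[u,v] for v in range(160,215,5) for u in (308,314,320)]
Q=(depth(c,uv)-s["position"])@R
p=np.polyfit(Q[:,0],Q[:,2],1); print("slope",np.degrees(np.arctan(p[0])).round(2),"z at TCP",p[1].round(1))
a=cap("scene"); b=cap("side")
A=cv2.resize(a["image"][170:270,240:360],None,fx=4,fy=4,interpolation=2); B=cv2.resize(b["image"][140:240,230:350],None,fx=4,fy=4,interpolation=2)
C=cv2.resize(c["image"],(640,400))
cv2.imwrite("pics/fit2.png",cv2.resize(np.hstack([A,B])[:,:,::-1],(800,333)))
E
```

```text
[500.9  35.8  34.2] [-2.6  1.8 -0.1] [0.36 0.3  0.07]
slope 0.61 z at TCP -23.3
```

View pics/fit2.png

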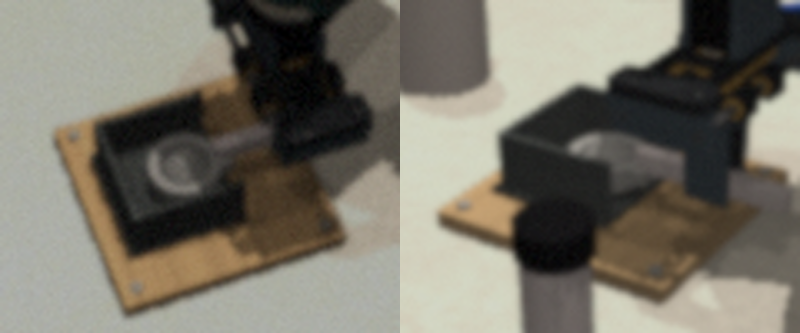

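The ring is level and down around the nut in both views (handle slope 0.6°). I'm swinging back (counter-clockwise) about the nut axis first.

Emit:
drive_tool([
  [-0.9,-13.1,0,0,0,-8,1],
  [-3.6,-25.9,0,0,0,-16,1],
  [-8.1,-38.2,0,0,0,-24,1],
  [-14.3,-49.8,0,0,0,-32,1],
  [-22.0,-60.4,0,0,0,-40,1],
  [-24.1,-62.9,0,0,0,-42,1],
  [-24.1,-62.9,0,0,0,-42,1],
])

```text
time_s: 10.0
position: [500.5, -31.9, 34.4]
tool_rot: [-3.141, 0.0, -2.787]
ft_force: [-1.5, -0.9, -2.3]
finger_gap: 0.15
gripper_force: 30.0
```

```bash
cat >> h.py <<'E'
N=np.array([588.3,1.9])
def st():
    s=r.get_state(); d=s["position"][:2]-N; L=np.hypot(*d); a=np.degrees(np.arctan2(d[1],d[0]))
    t=d/L; f=s["ft_force"]; F=f[0]*t[0]+f[1]*t[1]; G=-f[0]*t[1]+f[1]*t[0]
    print("t",round(s["time_s"],2),"pos",s["position"].round(1),"yaw",np.degrees(s["tool_rot"][2]).round(1),"L",L.round(1),"ang",a.round(1),"rad",F.round(1),"tan(ccw+)",G.round(1),"fz",f[2].round(1),"mz",s["moment"].round(2),"torque ccw on tool about nut",(G*L/1000+s["moment"][2]).round(2))
E
python3 -c "
from h import *
st()"
```

```text
t 10.0 pos [500.5 -31.9  34.4] yaw -159.7 L 94.1 ang -158.9 rad 1.7 tan(ccw+) 0.3 fz -2.3 mz [-0.27  0.15 -0.17] torque ccw on tool about nut -0.14
```

Emit:
drive_tool([
  [-0.4,8.2,0,0,0,5,1],
  [-1.4,16.3,0,0,0,10,1],
  [-1.4,16.3,0,0,0,10,1],
])

```text
time_s: 10.38
position: [495.8, -15.4, 34.4]
tool_rot: [-3.142, -0.0, -2.96]
ft_force: [-1.2, -0.2, -2.8]
finger_gap: 0.15
gripper_force: 30.0
```

Emit:
drive_tool([
  [-0.4,8.2,0,0,0,5,1],
  [-1.4,16.3,0,0,0,10,1],
  [-1.4,16.3,0,0,0,10,1],
])

```text
time_s: 10.75
position: [494.5, 0.6, 34.5]
tool_rot: [-3.142, 0.0, -3.133]
ft_force: [-0.9, -2.1, -2.9]
finger_gap: 0.151
gripper_force: 30.0
```

Emit:
drive_tool([
  [-0.4,8.2,0,0,0,5,1],
  [-1.4,16.3,0,0,0,10,1],
  [-1.4,16.3,0,0,0,10,1],
])

```text
time_s: 11.12
position: [495.3, 16.4, 34.3]
tool_rot: [-3.141, -0.001, 2.976]
ft_force: [-3.7, -9.7, -0.8]
finger_gap: 0.152
gripper_force: 30.0
```

Emit:
drive_tool([
  [-0.4,8.2,0,0,0,5,1],
  [-1.4,16.3,0,0,0,10,1],
  [-1.4,16.3,0,0,0,10,1],
])

```text
time_s: 11.5
position: [499.2, 32.2, 34.2]
tool_rot: [-3.141, -0.001, 2.801]
ft_force: [-4.3, -8.1, 0.3]
finger_gap: 0.15
gripper_force: 30.0
```

```bash
python3 -c "
from h import *
st()"
```

```text
t 11.5 pos [499.2  32.2  34.2] yaw 160.5 L 94.2 ang 161.2 rad 1.4 tan(ccw+) 9.1 fz 0.3 mz [-1.5   0.68 -0.56] torque ccw on tool about nut 0.29
```

Emit:
drive_tool([
  [-0.9,13.1,0,0,0,8,1],
  [-3.6,25.9,0,0,0,16,1],
  [-8.1,38.2,0,0,0,24,1],
  [-14.3,49.8,0,0,0,32,1],
  [-22.0,60.4,0,0,0,40,1],
  [-26.4,65.3,0,0,0,44,1],
  [-26.4,65.3,0,0,0,44,1],
])

```text
time_s: 12.38
position: [544.9, 85.2, 33.9]
tool_rot: [-3.138, -0.002, 2.033]
ft_force: [-11.1, 2.6, 5.4]
finger_gap: 0.152
gripper_force: 30.0
```

```bash
python3 -c "
from h import *
st()"
```

```text
t 12.38 pos [544.9  85.2  33.9] yaw 116.5 L 93.9 ang 117.5 rad 7.4 tan(ccw+) 8.7 fz 5.4 mz [ 0.23  1.75 -0.44] torque ccw on tool about nut 0.37
```

Emit:
drive_tool([
  [-0.9,-13.1,-0.3,0,0,-8,1],
  [-3.6,-25.9,-0.3,0,0,-16,1],
  [-8.1,-38.2,-0.3,0,0,-24,1],
  [-14.3,-49.8,-0.3,0,0,-32,1],
  [-22.0,-60.4,-0.3,0,0,-40,1],
  [-31.1,-69.9,-0.3,0,0,-48,1],
  [-41.4,-77.9,-0.3,0,0,-56,1],
  [-52.8,-84.5,-0.3,0,0,-64,1],
  [-55.8,-85.9,-0.3,0,0,-66,1],
  [-55.8,-85.9,-0.3,0,0,-66,1],
])

```text
time_s: 13.62
position: [494.3, -3.4, 34.6]
tool_rot: [-3.142, -0.0, -3.099]
ft_force: [-0.9, -2.0, -3.4]
finger_gap: 0.156
gripper_force: 30.0
```

```bash
python3 -c "
from h import *
st()"
```

```text
t 13.62 pos [494.3  -3.4  34.6] yaw -177.5 L 94.2 ang -176.8 rad 1.0 tan(ccw+) 2.0 fz -3.4 mz [-0.37  0.38 -0.18] torque ccw on tool about nut 0.0
```

Emit:
drive_tool([
  [-0.2,6.6,0,0,0,4,1],
  [-0.9,13.1,0,0,0,8,1],
  [-0.9,13.1,0,0,0,8,1],
])

```text
time_s: 14.0
position: [494.4, 10.2, 34.6]
tool_rot: [-3.141, -0.001, 3.043]
ft_force: [-2.5, -9.9, -2.2]
finger_gap: 0.152
gripper_force: 30.0
```

```bash
python3 -c "
from h import *
st()"
```

```text
t 14.0 pos [494.4  10.2  34.6] yaw 174.4 L 94.2 ang 175.0 rad 1.7 tan(ccw+) 10.0 fz -2.2 mz [-1.61  0.58 -0.56] torque ccw on tool about nut 0.39
```

Emit:
drive_tool([
  [-0.5,9.8,0,0,0,6,1],
  [-2.1,19.5,0,0,0,12,1],
  [-4.6,29.0,0,0,0,18,1],
  [-8.1,38.2,0,0,0,24,1],
  [-12.6,47.0,0,0,0,30,1],
  [-12.6,47.0,0,0,0,30,1],
])

```text
time_s: 14.75
position: [511.0, 55.9, 34.4]
tool_rot: [-3.14, -0.002, 2.519]
ft_force: [-5.5, -7.5, -0.3]
finger_gap: 0.149
gripper_force: 30.0
```

```bash
python3 -c "
from h import *
st()"
```

```text
t 14.75 pos [511.   55.9  34.4] yaw 144.3 L 94.3 ang 145.0 rad 0.2 tan(ccw+) 9.3 fz -0.3 mz [-1.29  0.87 -0.58] torque ccw on tool about nut 0.3
```

Emit:
drive_tool([
  [-0.1,4.1,0,0,0,2.5,1],
  [-0.4,8.2,0,0,0,5,1],
  [-0.4,8.2,0,0,0,5,1],
])

```text
time_s: 15.12
position: [515.8, 62.2, 34.3]
tool_rot: [-3.14, -0.002, 2.432]
ft_force: [-8.0, -5.5, -0.6]
finger_gap: 0.151
gripper_force: 30.0
```

Emit:
drive_tool([
  [-0.1,4.1,0,0,0,2.5,1],
  [-0.4,8.2,0,0,0,5,1],
  [-0.4,8.2,0,0,0,5,1],
])

```text
time_s: 15.5
position: [521.3, 68.2, 34.3]
tool_rot: [-3.139, -0.002, 2.345]
ft_force: [-8.1, -4.6, 0.8]
finger_gap: 0.15
gripper_force: 30.0
```

Emit:
drive_tool([
  [-0.1,4.1,0,0,0,2.5,1],
  [-0.4,8.2,0,0,0,5,1],
  [-0.4,8.2,0,0,0,5,1],
])

```text
time_s: 15.88
position: [527.3, 73.7, 34.2]
tool_rot: [-3.139, -0.002, 2.258]
ft_force: [-7.7, -2.4, 0.4]
finger_gap: 0.155
gripper_force: 30.0
```

Emit:
drive_tool([
  [-0.1,4.1,0,0,0,2.5,1],
  [-0.4,8.2,0,0,0,5,1],
  [-0.4,8.2,0,0,0,5,1],
])

```text
time_s: 16.25
position: [533.8, 78.6, 34.2]
tool_rot: [-3.139, -0.002, 2.171]
ft_force: [-8.6, -1.2, 0.4]
finger_gap: 0.149
gripper_force: 30.0
```

Emit:
drive_tool([
  [-0.1,4.1,0,0,0,2.5,1],
  [-0.4,8.2,0,0,0,5,1],
  [-0.4,8.2,0,0,0,5,1],
])

```text
time_s: 16.62
position: [540.7, 83.0, 34.2]
tool_rot: [-3.138, -0.002, 2.083]
ft_force: [-9.6, 1.6, 0.8]
finger_gap: 0.15
gripper_force: 30.0
```

```bash
python3 -c "
from h import *
st()"
```

```text
t 16.62 pos [540.7  83.   34.2] yaw 119.4 L 94.0 ang 120.4 rad 6.3 tan(ccw+) 7.5 fz 0.8 mz [-0.    1.54 -0.37] torque ccw on tool about nut 0.34
```

Emit:
drive_tool([
  [-0.9,-13.1,0,0,0,-8,1],
  [-3.6,-25.9,0,0,0,-16,1],
  [-8.1,-38.2,0,0,0,-24,1],
  [-14.3,-49.8,0,0,0,-32,1],
  [-22.0,-60.4,0,0,0,-40,1],
  [-31.1,-69.9,0,0,0,-48,1],
  [-41.4,-77.9,0,0,0,-56,1],
  [-52.8,-84.5,0,0,0,-64,1],
  [-55.8,-85.9,0,0,0,-66,1],
  [-55.8,-85.9,0,0,0,-66,1],
])

```text
time_s: 17.88
position: [494.9, -8.1, 34.7]
tool_rot: [-3.142, -0.0, -3.048]
ft_force: [-0.8, -1.1, -3.4]
finger_gap: 0.151
gripper_force: 30.0
```

Emit:
drive_tool([
  [-0.2,6.6,0,0,0,4,1],
  [-0.9,13.1,0,0,0,8,1],
  [-0.9,13.1,0,0,0,8,1],
])

```text
time_s: 18.25
position: [494.3, 5.3, 34.7]
tool_rot: [-3.141, -0.0, 3.094]
ft_force: [-2.5, -10.5, -1.7]
finger_gap: 0.152
gripper_force: 30.0
```

```bash
python3 -c "
from h import *
st()"
```

```text
t 18.25 pos [494.3   5.3  34.7] yaw 177.3 L 94.0 ang 177.9 rad 2.2 tan(ccw+) 10.6 fz -1.7 mz [-1.7   0.51 -0.55] torque ccw on tool about nut 0.45
```

Emit:
drive_tool([
  [-0.1,4.1,0,0,0,2.5,1],
  [-0.4,8.2,0,0,0,5,1],
  [-0.4,8.2,0,0,0,5,1],
])

```text
time_s: 18.62
position: [494.9, 13.4, 34.6]
tool_rot: [-3.141, -0.001, 3.007]
ft_force: [-3.6, -10.3, -2.5]
finger_gap: 0.15
gripper_force: 30.0
```

Emit:
drive_tool([
  [-0.1,4.1,0,0,0,2.5,1],
  [-0.4,8.2,0,0,0,5,1],
  [-0.4,8.2,0,0,0,5,1],
])

```text
time_s: 19.0
position: [496.2, 21.5, 34.6]
tool_rot: [-3.141, -0.001, 2.92]
ft_force: [-4.2, -9.8, -2.9]
finger_gap: 0.152
gripper_force: 30.0
```

Emit:
drive_tool([
  [-0.1,4.1,0,0,0,2.5,1],
  [-0.4,8.2,0,0,0,5,1],
  [-0.4,8.2,0,0,0,5,1],
])

```text
time_s: 19.38
position: [497.8, 29.2, 34.4]
tool_rot: [-3.14, -0.002, 2.833]
ft_force: [-7.0, -12.6, 0.3]
finger_gap: 0.152
gripper_force: 30.0
```

```bash
python3 -c "
from h import *
st()"
```

```text
t 19.38 pos [497.8  29.2  34.4] yaw 162.3 L 94.5 ang 163.2 rad 3.0 tan(ccw+) 14.1 fz 0.3 mz [-2.21  1.1  -0.28] torque ccw on tool about nut 1.05
```

The stop has been reached, at about 1.1 Nm. I'm adding a little.

Emit:
drive_tool([
  [0,1.6,0,0,0,1,1],
  [0,2.5,0,0,0,1.5,1],
  [0,2.5,0,0,0,1.5,1],
  [0,2.5,0,0,0,1.5,1],
])

```text
time_s: 19.88
position: [498.4, 31.4, 34.4]
tool_rot: [-3.14, -0.002, 2.808]
ft_force: [-7.7, -12.0, -0.0]
finger_gap: 0.149
gripper_force: 30.0
```

```bash
python3 -c "
from h import *
st()"
```

```text
t 19.88 pos [498.4  31.4  34.4] yaw 160.9 L 94.6 ang 161.8 rad 3.5 tan(ccw+) 13.8 fz -0.0 mz [-2.16  1.25 -0.07] torque ccw on tool about nut 1.24
```

Emit:
drive_tool([
  [0,1.6,0,0,0,1,1],
  [0,2.5,0,0,0,1.5,1],
  [0,2.5,0,0,0,1.5,1],
  [0,2.5,0,0,0,1.5,1],
])

```text
time_s: 20.38
position: [499.2, 33.6, 34.4]
tool_rot: [-3.14, -0.002, 2.782]
ft_force: [-8.0, -13.6, 0.8]
finger_gap: 0.152
gripper_force: 30.0
```

```bash
python3 -c "
from h import *
st()"
```

```text
t 20.38 pos [499.2  33.6  34.4] yaw 159.4 L 94.6 ang 160.4 rad 3.0 tan(ccw+) 15.5 fz 0.8 mz [-2.41  1.28 -0.01] torque ccw on tool about nut 1.46
```

Emit:
drive_tool([
  [0,1.6,0,0,0,1,1],
  [0,2.5,0,0,0,1.5,1],
  [0,2.5,0,0,0,1.5,1],
  [0,2.5,0,0,0,1.5,1],
])

```text
time_s: 20.88
position: [499.9, 35.9, 34.3]
tool_rot: [-3.139, -0.002, 2.756]
ft_force: [-8.9, -13.9, 2.0]
finger_gap: 0.15
gripper_force: 30.0
```

```bash
python3 -c "
from h import *
st()"
```

```text
t 20.88 pos [499.9  35.9  34.3] yaw 157.9 L 94.8 ang 159.0 rad 3.3 tan(ccw+) 16.2 fz 2.0 mz [-2.61  1.31  0.13] torque ccw on tool about nut 1.67
```

It is snug at about 1.7 Nm. I'm backing off to unload, then opening.

Emit:
drive_tool([
  [-0.1,-4.1,0,0,0,-2.5,1],
  [-0.4,-8.2,0,0,0,-5,1],
  [-0.8,-12.3,0,0,0,-7.5,1],
  [-1.4,-16.3,0,0,0,-10,1],
  [-1.4,-16.3,0,0,0,-10,1],
])

```text
time_s: 21.5
position: [496.4, 21.0, 34.7]
tool_rot: [3.142, -0.0, 2.929]
ft_force: [-0.5, -0.0, -4.4]
finger_gap: 0.151
gripper_force: 30.0
```

```bash
python3 -c "
from h import *
st()"
```

```text
t 21.5 pos [496.4  21.   34.7] yaw 167.8 L 93.8 ang 168.2 rad 0.5 tan(ccw+) 0.1 fz -4.4 mz [ 0.2   0.41 -0.  ] torque ccw on tool about nut 0.01
```

Emit:
drive_tool([
  [0,0,0,0,0,0,0.5],
  [0,0,0,0,0,0,0.5],
  [0,0,0,0,0,0,0.5],
  [0,0,0,0,0,0,0.5],
  [0,0,0,0,0,0,0.5],
  [0,0,-20,0,0,0,0.5],
  [0,0,-60,0,0,0,0.5],
  [0,0,-110,0,0,0,0.5],
  [0,0,-150,0,0,0,0.5],
  [0,0,-150,0,0,0,0.5],
])

```text
time_s: 22.75
position: [498.3, 20.8, 187.6]
tool_rot: [3.14, 0.005, 2.93]
ft_force: [0.1, 0.3, -0.8]
finger_gap: 0.498
gripper_force: 0.0
```

```bash
python3 - <<'E'
from h import *
st()
c=cap("wrist"); a=cap("scene"); b=cap("side")
A=cv2.resize(a["image"][170:270,240:360],(480,400),interpolation=2); B=cv2.resize(b["image"][140:240,230:350],(480,400),interpolation=2)
cv2.imwrite("pics/end.png",cv2.resize(np.hstack([A,B,c["image"]])[:,:,::-1],(800,200)))
E
```

```text
t 22.75 pos [498.3  20.8 187.6] yaw 167.9 L 91.9 ang 168.1 rad -0.1 tan(ccw+) -0.3 fz -0.8 mz [ 0.05 -0.13  0.02] torque ccw on tool about nut -0.01
```

View pics/end.png

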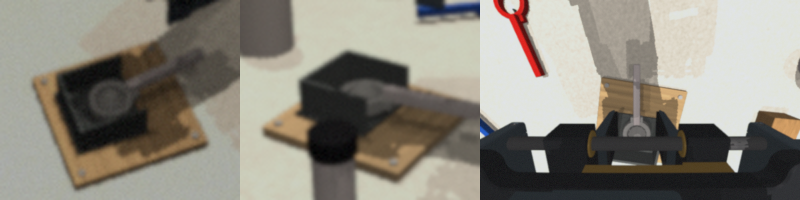

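The views show the ring around the nut inside the shoe and the gripper clear. I'll check the tilt by depth, then hand in.

```bash
python3 - <<'E'
from h import *
c=cap("wrist")
v,u=np.mgrid[120:235,285:345]; P=depth(c,np.c_[u.ravel(),v.ravel()])
d=P[:,:2]-N; L=np.hypot(*d.T)
m=(P[:,2]>38)&(P[:,2]<75)&(L>45)&(L<150); p=np.polyfit(L[m],P[m,2],1); print(m.sum(),"slope",p[0].round(3),"z at 90",np.polyval(p,90).round(1), "max L",L[m].max().round(1))
ok=abs(p[0])<0.06 and abs(np.polyval(p,90)-57)<5
if ok: print(workorder.finish_job())
E
```

```text
1364 slope -0.008 z at 90 56.4 max L 149.7
the job is handed in; nothing more can be done
None
```

The wrench is seated level on the nut, which I ran clockwise to its stop, snugged to about 1.7 Nm (estimated from the wrist force) and released; the job is handed in, at about 23 s of the 67 s allowed.

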